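# Centre the pie on its cake stand

### The job

The pie has been set down off-centre on the small white cake stand and may tip off. Tap or push it gently sideways until it sits centred on the stand, flat and at rest, then draw the hand clear. Do not lift the pie or knock it off, and leave the stand and the other things on the counter where they are.

Things in the scene. Friction and masses are not known exactly. Their poses are not given: they have to be found in the camera images.
- pie: Brown pie in a foil tin, loose, 0.34 to 0.55 kg; origin at the centre of the underside, z up. Tin widens up to its rim, 190 mm across, 28 mm above the underside (solid to there; crumble rises to 58 mm). Starts 27 to 37 mm off the stand's centre; rim overhangs the plate. Slides when its rim is pushed with a few newtons; tips off if its centre passes the plate's edge. Push with under 20 N.
- cake_stand: White ceramic cake stand, round, loose, 0.9 kg; origin at the centre of its underside, z up. Flat rimless plate 116 mm across, its top 80 mm above the origin; slim stem; foot 110 mm across. It has no front (yaw means nothing). It stays put when the pie alone is pushed gently. Behind it a wall shelf hangs 0.51 m above the counter, its front edge at x = 0.66: keep the wrist clear of it.
- bell: Bystander: white-domed counter bell with a black base and small brass button, 74 mm across, 57 mm high; origin at the centre of its underside.
- tape: Bystander: roll of cream tape lying flat, 97 mm across, 25 mm high; origin at the centre of its underside.
- packet: Bystander: flat brown paper packet lying on the counter, 62 x 100 x 14 mm; origin at the centre of its underside.
- scissors: Bystander: scissors with orange handles lying flat, 87 x 199 x 9 mm; origin at the centre of its underside.
- cookies: Bystander: clear bag of cookies, 64 x 96 x 94 mm; origin at the centre of its underside.
- price_card: Bystander: small black chalk card in a wooden foot, 22 x 85 x 64 mm; origin at the centre of its underside.

How it is judged:
By the outcome, as a careful person would: the job done as asked, in the order asked, and still so for the second after the job is handed in, with the robot touching nothing.
It also fails if it takes over 42 s, if anything falls off the work surface, if the arm or the gripper's body presses on something with over 40 N, if the wrist force passes 120 N, or if a joint passes its speed limit or range.

### The arm

A 6-joint arm with a two-finger parallel gripper is mounted at the origin on a cart in front of the work surface, level with it; the furniture and walls round the work are solid. World frame = base frame: x ahead of the robot, y to its left, z up, the work surface at z = 0. Lengths are in m, angles in rad, forces in N, time in s.
With the tool pointing down it reaches from about 0.275 to 0.825 m from the base axis. Payload 5.2 kg.
Tool frame: the origin (TCP) lies at the very end of the fingers, on their centre line; the grasp point (between the pads) lies 19 mm behind it; z points along the fingers, y is the line along which they close (so a half turn about z gives the same grasp; the last joint's range is limited). The gripper opens to 93 mm and grips with 3 to 60 N. Pads are 15 mm wide; open, the fingers measure 128 mm over their backs; the gripper's body (75 mm by 188 mm) begins 65 mm behind the grasp point.
Start: joints at [-1.397, 0.259, 1.535, -0, 1.348, -0.203], TCP at [0.202, -0.511, 0.219] pointing down, gripper open.
Joint ranges: [-3.14, 3.14], [-0.91, 2.08], [0.19, 2.58], [-1.22, 4.36], [0.22, 2.71], [-3.12, 3.12]. Speed limits (rad/s): [2.57, 2.57, 3.14, 3.14, 3.14, 3.14].

### API

Orientations are given as [roll, pitch, yaw] about the fixed x, y, z axes, in that order (R = Rz(yaw) Ry(pitch) Rx(roll)).
In Python, from bench import robot gives the robot as it stands. The module is installed in compiled form; this text tells all that it offers.
- The arm moves only by the tool servo_tool, never from a script. Its arguments are lists of equal length, an entry for each row: "hand": the gripper command: -1 is fully open, 1 is shut, values between are in proportion; "linear": the shift along the tool's x, y, z in mm, a list of three; "twist": the turn about the tool's z in rad. A call has 1 to 20 rows; each row shifts and turns the commanded pose from where the row before left it, along the tool's axes as they then stand; what a row does not reach is not made up. A row lasts 1/12 s, in which the tool goes at most 41.7 mm and 7.16 degrees, less where a joint would pass 70% of its speed; a pose out of reach is approached as far as the arm can. A call is refused whole if a number of a shift passes 41.7 or a number of a turn 0.125, either way. A call with a gripper value outside its range is refused whole. The fingers move at their own pace and stop on an object; the grip force is fixed at half the most. Time passes only in rows, so rows that do not move let the fingers close. It gives the time, the measured TCP pose, the force, the opening and the grip force at its end, in the units of the state.
- robot.get_state(): the state, without advancing time (a new reading comes with each control period).
- robot.capture(name): name is "side" or "top" or "wrist"; returns a dict with "img" (400x640x3 uint8, blue, green, red), "intrinsics" (3x3 intrinsics, pixels), "k1" (the pictures are not rectified: a ray, as slopes to the right and down, at radius r is drawn at 1 + k1 r^2 times it, then the intrinsics apply), "rvec" (rotation vector, rad) and "tvec" (3), from world to camera coordinates, as OpenCV has them. Camera axes: x right, y down, z forward; pixel columns grow to the right and rows downward; lengths in m; the calibration is good to about 2 mm. A picture is of the moment at which its call begins. There is no depth.
- robot.finish_job(): hands the job in; it is judged then, once.
The state is a dict: "time": time; "qpos": joint angles; "joint_vel": joint speeds; "joint_efforts": joint torques, N m; "ee_pos": TCP position; "ee_rot": TCP orientation; "contact_force": force on the tool from outside, world axes, zero at the start; "wrist_torque": the same for the moment, N m; "gripper_width": finger opening in m; "finger_force": force on a finger pad.
Only numpy, scipy, OpenCV 4.12 (cv2) and the standard library are available. Lean on these libraries where they do the work, as an engineer would, in place of code of your own. Each camera call takes 0.05 s, during which the arm holds its last target. There are 200 camera calls.

## Working session

There is one attempt and no reset: what is moved stays moved. The work goes in short steps, Python scripts to look and compute and a tool call to move; the robot and the scene stay as the last step left them, time stands still between calls to the robot, and variables do not carry over. Pictures are saved under pics/ and viewed, at most 10 in all, crops included, and the job is handed in when it is done.

Besides the shell and the picture viewer there is one more tool, called after "Emit:" in YAML: its name, and indented under it one key for each argument. servo_tool: Moves the arm, as the interface text tells. Its arguments: {"type":"object","properties":{"hand":{"type":"array","items":{"type":"number"}},"linear":{"type":"array","items":{"type":"array","items":{"type":"number"}}},"twist":{"type":"array","items":{"type":"number"}}},"required":["hand","linear","twist"]}

```bash
mkdir -p pics; cat > h.py <<'E'
import numpy as np,cv2
from bench import robot
def cap(n,f):
    c=robot.capture(n); cv2.imwrite('pics/'+f,c['img']); 
    import pickle; pickle.dump(c,open(f'pics/{n}.pkl','wb')); return c
def proj(c,P):
    R=cv2.Rodrigues(np.array(c['rvec'],float))[0]; q=np.atleast_2d(P)@R.T+np.ravel(c['tvec'])
    s=q[:,:2]/q[:,2:]; s=s*(1+c['k1']*(s**2).sum(1,keepdims=True)); K=np.array(c['intrinsics']); return s@K[:2,:2].T+K[:2,2]
def unproj(c,uv,z):
    K=np.array(c['intrinsics']); uv=np.array(uv,float).reshape(-1,1,2)
    s=cv2.undistortPoints(uv,K,np.array([c['k1'],0,0,0,0.]))[:,0]
    R=cv2.Rodrigues(np.array(c['rvec'],float))[0]; C=-R.T@np.ravel(c['tvec'])
    d=np.c_[s,np.ones(len(s))]@R; return C+d*((z-C[2])/d[:,2])[:,None]
E
python3 -c "
from h import *
a=cap('top','t0.png');b=cap('side','s0.png')
cv2.imwrite('pics/both.png',cv2.resize(np.vstack([a['img'],b['img']]),(480,600)))
for c in(a,b):
  R=cv2.Rodrigues(np.array(c['rvec'],float))[0];print(-R.T@np.ravel(c['tvec']),R[2],c['intrinsics'][0],c['k1'])
print(robot.get_state())"
```

```text
[ 0.22104007 -0.053661    1.27908042] [ 1.86390308e-01 -5.73398507e-04 -9.82475610e-01] [377.55934079   0.         319.66905291] -0.021912940073521868
[-0.9915413   0.50114208  1.06303197] [ 0.79832459 -0.2912375  -0.52712291] [442.73824193   0.         318.92928473] -0.05429831201233813
{'time': 0.1, 'qpos': array([-1.39680816e+00,  2.59288416e-01,  1.53593580e+00, -4.22868259e-05,
        1.34800403e+00, -2.02803379e-01]), 'joint_vel': array([ 0.00051069, -0.00119758, -0.00121269, -0.00018745,  0.00028669,
        0.00053546]), 'joint_efforts': array([ 2.20313763e-03, -4.38212407e+01, -2.84644085e+01,  7.20172492e-02,
        3.62236972e-02, -5.62991113e-05]), 'ee_pos': array([ 0.20228754, -0.51093361,  0.21790618]), 'ee_rot': array([-3.13998227e+00, -2.89053728e-04,  3.76800690e-01]), 'contact_force': array([-0.48049404, -0.72031073,  0.2186221 ]), 'wrist_torque': array([ 0.01235511,  0.00970648, -0.00806013]), 'finger_force': 0.0, 'gripper_width': 0.093320207558334}
```

View pics/t0.png

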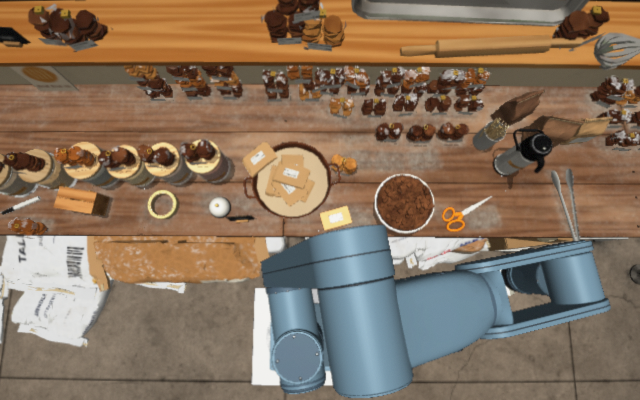

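View pics/s0.png

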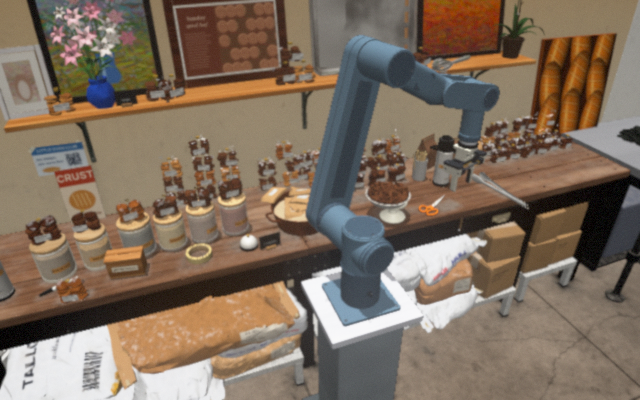

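The top view shows the pie at about (404,203), with the scissors to its right at (465,212). In the side view the pie is at (390,197) and the stand's foot at about (394,215). I'll enlarge both.

```bash
python3 -c "
from h import *
a=cv2.imread('pics/t0.png')[160:250,360:450];b=cv2.imread('pics/s0.png')[165:240,355:430]
f=lambda i:cv2.resize(i,(400,400),interpolation=cv2.INTER_CUBIC)
cv2.imwrite('pics/c0.png',np.hstack([f(a),f(b)]))
import pickle
t=pickle.load(open('pics/top.pkl','rb'))
print(unproj(t,[[375,203],[434,203],[404,173],[404,234]],.108))"
```

```text
[[ 0.41478498 -0.22846431  0.108     ]
 [ 0.41552828 -0.41463721  0.108     ]
 [ 0.51229107 -0.32352941  0.108     ]
 [ 0.31777336 -0.31624879  0.108     ]]
```

View pics/c0.png

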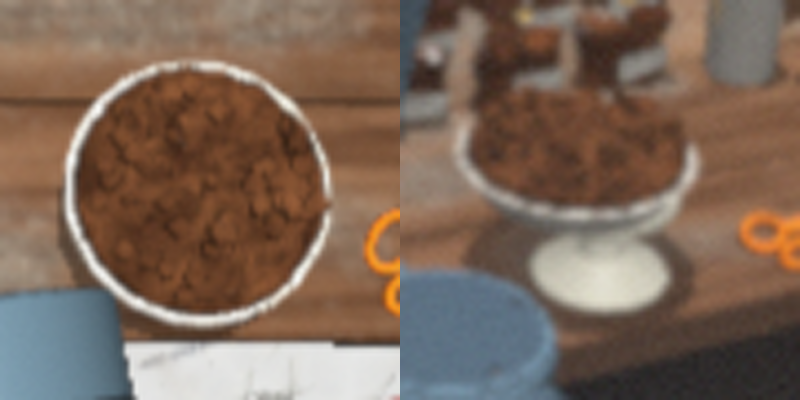

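```bash
cat > fit.py <<'E'
from h import *
import pickle
from scipy.optimize import least_squares
th=np.linspace(0,2*np.pi,181)
def circ(x,y,z,r): return np.c_[x+r*np.cos(th),y+r*np.sin(th),0*th+z]
def ext(c,x,y,z,r):
    p=proj(c,circ(x,y,z,r)); return np.array([p[:,0].min(),p[:,0].max(),p[:,1].min(),p[:,1].max()])
def fit(c,obs,z,r):
    o=np.array([np.nan if v is None else v for v in obs],float); m=~np.isnan(o)
    s=least_squares(lambda p:(ext(c,p[0],p[1],z,r)-o)[m],[.42,-.3]); return s.x.round(4),s.fun.round(2)
E
python3 -c "
from fit import *
t=pickle.load(open('pics/top.pkl','rb'));s=pickle.load(open('pics/side.pkl','rb'))
k=90/400;print('pie top',fit(t,[360+66*k-.3,360+330*k-.3,160+61*k-.3,160+327*k-.3],.108,.095))
j=75/400
for z in(0,.005,.01):print('foot',fit(s,[355+130*j-.3,355+272*j-.3,None,165+313*j-.3],z,.055))
print('pie side',fit(s,[355+55*j,355+300*j,None,165+222*j],.108,.095))
import json
p=fit(s,[355+130*j-.3,355+272*j-.3,None,165+313*j-.3],.003,.055)[0]
print(ext(s,*p,.003,.055), ext(s,*p,.08,.058))
b=cv2.resize(cv2.imread('pics/s0.png')[165:240,355:430],(600,600),interpolation=cv2.INTER_CUBIC)
for z,r,col in((.003,.055,(0,0,255)),(.08,.058,(255,0,0))):
  q=(proj(s,circ(*p,z,r))-[355,165]+.5)*8;cv2.polylines(b,[q.astype(int)],True,col)
cv2.imwrite('pics/c1.png',b)"
```

```text
pie top (array([ 0.4155, -0.3207]), array([-0.43,  0.43,  0.13, -0.14]))
foot (array([ 0.3934, -0.341 ]), array([ 0.49, -0.49,  0.04]))
foot (array([ 0.3871, -0.3371]), array([ 0.43, -0.43,  0.04]))
foot (array([ 0.3808, -0.3333]), array([ 0.37, -0.37,  0.03]))
pie side (array([ 0.4045, -0.3181]), array([ 0.17, -0.16,  0.03]))
[379.53454035 405.25291079 209.281498   223.42441101] [379.9016555  407.62294728 193.95053736 208.39119263]
```

View pics/c1.png

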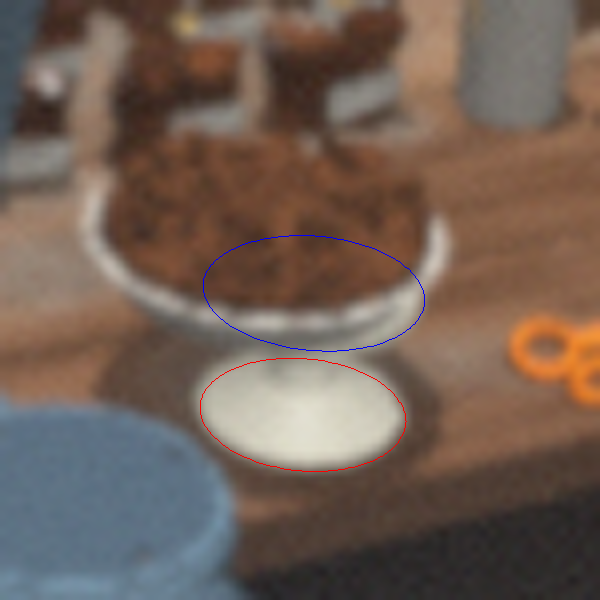

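The model outline matches the foot well: foot at about (0.392, -0.341), pie at about (0.414, -0.320). The offset is therefore about 30 mm toward +x+y, so I need to push toward -x-y with the open fingers from the far-left side. I'm moving there high first, then looking with the wrist camera.

Emit:
servo_tool:
  hand: [-1, -1, -1, -1, -1, -1, -1, -1, -1, -1, -1, -1, -1, -1, -1, -1, -1, -1, -1, -1]
  linear:
    - [15, -6, 0]
    - [28, -11, 0]
    - [28, -11, 0]
    - [28, -11, 0]
    - [28, -11, 0]
    - [28, -11, 0]
    - [28, -11, 0]
    - [28, -11, 0]
    - [28, -11, 0]
    - [28, -11, 0]
    - [28, -11, 0]
    - [28, -11, 0]
    - [28, -11, 0]
    - [28, -11, 0]
    - [19, -6, 0]
    - [0, 0, 0]
    - [0, 0, 0]
    - [0, 0, 0]
    - [0, 0, 0]
    - [0, 0, 0]
  twist: [0, 0, 0, 0, 0, 0, 0, 0, 0, 0, 0, 0, 0, 0, 0, -0.1, -0.1, -0.1, -0.1, 0]

```text
time: 1.77
ee_pos: [0.5152, -0.2205, 0.2181]
ee_rot: [-3.14, 0.0, 0.781]
contact_force: [0.0, 0.9, -0.8]
gripper_width: 0.0926
finger_force: 0.0
```

```bash
python3 -c "
from h import *
a=cap('wrist','w1.png');b=cap('side','s1.png');t=cap('top','t1.png')
f=lambda i,w:cv2.resize(i,(w,300),interpolation=cv2.INTER_CUBIC)
cv2.imwrite('pics/m1.png',np.vstack([np.hstack([f(a['img'],480),f(b['img'][165:240,355:430],300)]),np.hstack([f(t['img'][100:280,260:548],480),f(t['img'][160:250,360:450],300)])]))
c=a;R=cv2.Rodrigues(np.array(c['rvec'],float))[0];print(-R.T@np.ravel(c['tvec']),R[2],c['intrinsics'][0],c['k1'])
s=robot.get_state();print(s['time'],s['ee_pos'],s['ee_rot'],s['contact_force'])"
```

```text
[ 0.56262391 -0.17400474  0.38368406] [-0.17403525 -0.17052864 -0.9698617 ] [307.08436483   0.         320.86608864] -0.00695784564715828
1.9167 [ 0.51528386 -0.22076924  0.21838979] [-3.14101965e+00  9.68557737e-05  7.73715315e-01] [0.05138714 0.0505643  0.37190546]
```

View pics/m1.png

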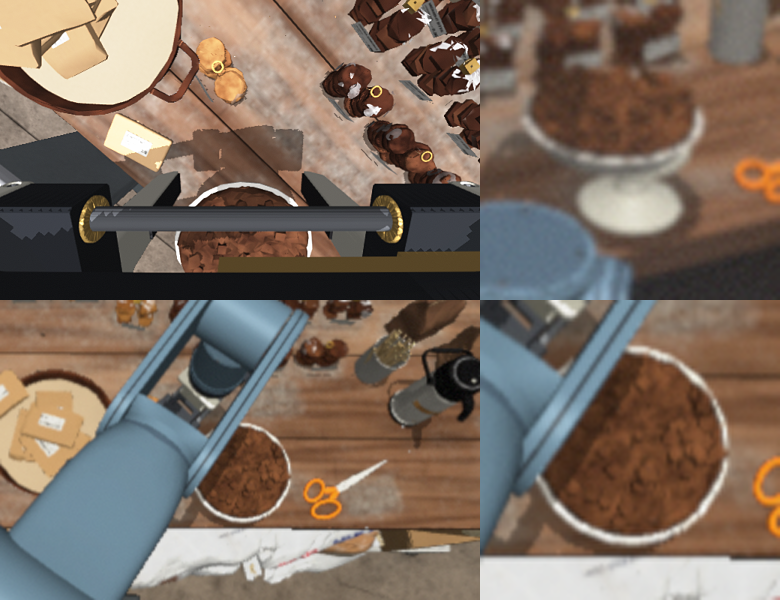

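The wrist view shows the pie between the fingers at the bottom, and the path is clear. The stand's foot is hidden from here, so I'll take one wrist look from the left side. That gives the stand's x offset directly, complementing the side camera.

Emit:
servo_tool:
  hand: [-1, -1, -1, -1, -1, -1, -1, -1, -1, -1, -1, -1, -1, -1, -1, -1, -1, -1]
  linear:
    - [-2, -12, 0]
    - [-4, -25, 0]
    - [-4, -25, 0]
    - [-4, -25, 0]
    - [-4, -25, 0]
    - [-4, -25, 0]
    - [-4, -25, 0]
    - [-2, -25, 0]
    - [-1, -7, 0]
    - [0, 0, 0]
    - [0, 0, 0]
    - [0, 0, 0]
    - [0, 0, 0]
    - [0, 0, 0]
    - [0, 0, 0]
    - [0, 0, 0]
    - [0, 0, 0]
    - [0, 0, 0]
  twist: [0, 0, 0, 0, 0, 0, 0, 0, 0, 0.11, 0.11, 0.11, 0.11, 0.11, 0.11, 0.11, 0, 0]

```text
time: 3.42
ee_pos: [0.3591, -0.1032, 0.2187]
ee_rot: [3.141, -0.0, 0.009]
contact_force: [-0.0, -0.2, 0.1]
gripper_width: 0.0928
finger_force: 0.0
```

```bash
python3 -c "
from fit import *
a=cap('wrist','w2.png')
cv2.imwrite('pics/m2.png',cv2.resize(a['img'],(800,500)))
print(ext(a,.414,-.32,.108,.095),ext(a,.392,-.341,.003,.055))
s=robot.get_state();print(s['time'],s['ee_pos'],s['ee_rot'],s['contact_force'])"
```

```text
[457.7248944  674.28156586  20.75386387 239.81802294] [468.35146142 557.87946417 106.87433591 196.54370246]
3.4667 [ 0.35907314 -0.10312502  0.21870103] [ 3.14143736e+00 -2.13025046e-04  9.23270583e-03] [ 0.17107625  0.14479984 -0.27393747]
```

View pics/m2.png

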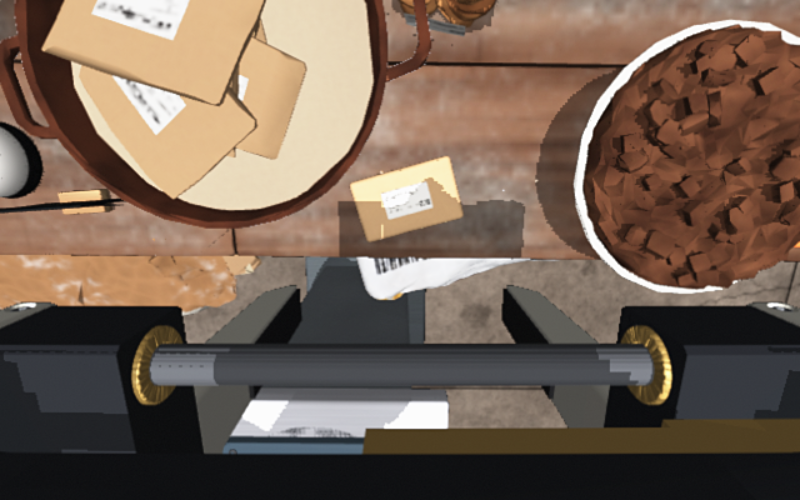

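The pie rim is at left 459, top 16, bottom 234 (in 640-wide pixels), so the pie's x is about 0.418. The foot is still hidden, so I'm going 130 mm further left.

Emit:
servo_tool:
  hand: [-1, -1, -1, -1, -1, -1, -1]
  linear:
    - [0, -15, 0]
    - [0, -28, 0]
    - [0, -28, 0]
    - [0, -28, 0]
    - [0, -28, 0]
    - [0, -8, 0]
    - [0, 0, 0]
  twist: [0, 0, 0, 0, 0, 0, 0]

```text
time: 4.05
ee_pos: [0.3578, 0.0335, 0.2187]
ee_rot: [-3.142, -0.0, 0.012]
contact_force: [-0.6, 0.9, 0.2]
gripper_width: 0.093
finger_force: 0.0
```

```bash
python3 -c "
from fit import *
a=cap('wrist','w3.png')
print(a['img'].shape)
cv2.imwrite('pics/m3.png',cv2.resize(a['img'][0:240,440:640],(500,600),interpolation=cv2.INTER_CUBIC))
print(ext(a,.414,-.32,.108,.095),ext(a,.392,-.341,.003,.055),ext(a,.392,-.341,.08,.058))
s=robot.get_state();print(s['time'],s['ee_pos'],s['ee_rot'],s['contact_force'])"
```

```text
(400, 640, 3)
[608.80285484 826.60800805  23.47261089 240.47102277] [577.65437431 667.55431907 108.10082655 197.29571266] [636.23976637 754.75323045 101.19309563 217.31093603]
4.1 [0.35798596 0.03234711 0.21872884] [ 3.14093058e+00 -2.66225035e-04  1.09627010e-02] [ 1.39283203 -0.13662989  0.62589222]
```

View pics/m3.png

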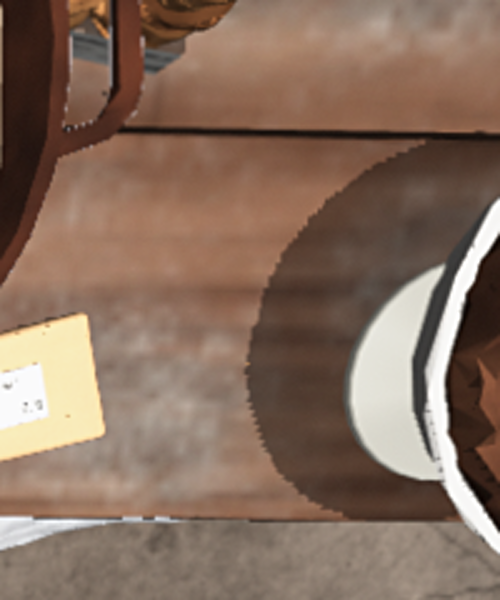

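The foot crescent is visible, with its left edge at crop (346,392), top at (440,265) and bottom at (430,480). The rim's left edge is at about (426,385). I'll fit both circles.

```bash
python3 -c "
from fit import *
a=pickle.load(open('pics/wrist.pkl','rb'))
im=a['img'].astype(float)
def cf(pts,z,r):
  P=unproj(a,np.array(pts)/2.5+[440,0]-.5,z)[:,:2]
  s=least_squares(lambda p:np.hypot(*(P-p).T)-r,[.4,-.33]);return s.x.round(4),(s.fun*1e3).round(1)
foot=[[346,392],[350,355],[370,311],[400,284],[440,265],[352,420],[372,452],[395,470],[430,480]]
for z in(0,.004):print(cf(foot,z,.055))
pie=[[500,198],[462,258],[440,310],[426,370],[428,412],[438,460],[455,505],[500,552]]
print(cf(pie,.108,.095))
p=cf(foot,.003,.055)[0];q=cf(pie,.108,.095)[0]
b=cv2.resize(a['img'][0:240,440:640],(500,600),interpolation=cv2.INTER_CUBIC)
for (x,z,r,c) in((p,.003,.055,(0,0,255)),(q,.108,.095,(0,255,0)),(q,.08,.07,(255,0,0))):
  cv2.polylines(b,[((proj(a,circ(*x,z,r))-[440,0]+.5)*2.5).astype(int)],True,c)
cv2.imwrite('pics/m4.png',b)
print(p,q,q-p,np.hypot(*(q-p)),np.arctan2(*(q-p)[::-1]))"
```

```text
(array([ 0.4004, -0.3416]), array([-0.3,  0.6,  1.9,  0.4, -1.5, -1.1, -1.2, -0. ,  1.5]))
(array([ 0.4008, -0.3384]), array([-0.2,  0.7,  1.9,  0.2, -1.9, -0.9, -1.2, -0.2,  1. ]))
(array([ 0.4197, -0.32  ]), array([-0.4, -0.1,  0.2,  0.8, -0.2, -0.7,  0.3, -0.1]))
[ 0.4007 -0.3392] [ 0.4197 -0.32  ] [0.019  0.0192] 0.027011849251763576 0.7906337176538553
```

View pics/m4.png

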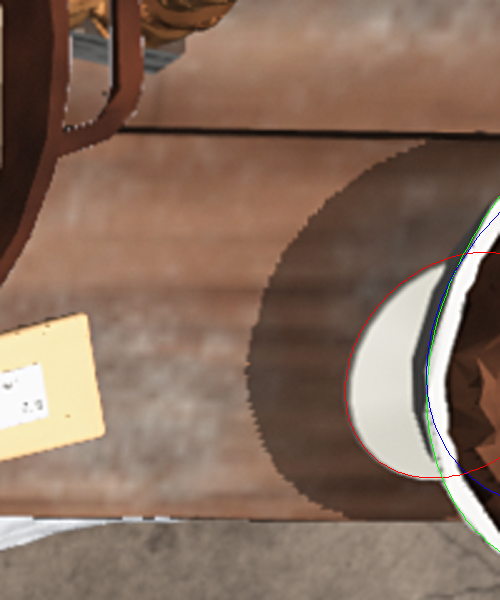

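The offset is about 28 mm at 45°, and the two measurements agree. I'm moving to the standoff at the far-left of the pie and descending.

Emit:
servo_tool:
  hand: [-1, -1, -1, -1, -1, -1, -1, -1, -1, -1, -1, -1, -1, -1, -1, -1, -1, -1, -1]
  linear:
    - [7, 13, 0]
    - [15, 27, 0]
    - [15, 27, 0]
    - [15, 27, 0]
    - [15, 27, 0]
    - [15, 27, 0]
    - [15, 27, 0]
    - [15, 27, 0]
    - [15, 27, 0]
    - [15, 27, 0]
    - [4, 11, 0]
    - [0, 0, 0]
    - [0, 0, 0]
    - [0, 0, 0]
    - [0, 0, 0]
    - [0, 0, 0]
    - [0, 0, 0]
    - [0, 0, 0]
    - [0, 0, 0]
  twist: [0, 0, 0, 0, 0, 0, 0, 0, 0, 0, 0, -0.11, -0.11, -0.11, -0.11, -0.11, -0.11, -0.11, 0]

```text
time: 5.68
ee_pos: [0.5047, -0.2347, 0.2185]
ee_rot: [-3.141, 0.001, 0.78]
contact_force: [-0.8, 0.2, -0.3]
gripper_width: 0.093
finger_force: 0.0
```

Emit:
servo_tool:
  hand: [-1, -1, -1, -1, -1, -1, -1]
  linear:
    - [0, 0, 20]
    - [0, 0, 25]
    - [0, 0, 25]
    - [0, 0, 25]
    - [0, 0, 23]
    - [0, 0, 10]
    - [0, 0, 0]
  twist: [0, 0, 0, 0, 0, 0, 0]

```text
time: 6.27
ee_pos: [0.5037, -0.2332, 0.0882]
ee_rot: [-3.136, 0.001, 0.774]
contact_force: [-0.3, -0.4, -0.7]
gripper_width: 0.0929
finger_force: 0.0
```

Emit:
servo_tool:
  hand: [-1, -1, -1, -1, -1, -1]
  linear:
    - [-4, 0, 0]
    - [-6, 0, 0]
    - [-6, 0, 0]
    - [-4, 0, 0]
    - [-2, 0, 0]
    - [0, 0, 0]
  twist: [0, 0, 0, 0, 0, 0]

```text
time: 6.77
ee_pos: [0.4898, -0.25, 0.0913]
ee_rot: [3.14, -0.0, 0.776]
contact_force: [0.3, -0.2, -0.4]
gripper_width: 0.0926
finger_force: 0.0
```

Emit:
servo_tool:
  hand: [-1, -1, -1, -1]
  linear:
    - [-2, 0, 0]
    - [-2, 0, 0]
    - [-2, 0, 0]
    - [-2, 0, 0]
  twist: [0, 0, 0, 0]

```text
time: 7.1
ee_pos: [0.4842, -0.2549, 0.0906]
ee_rot: [-3.142, 0.0, 0.777]
contact_force: [-0.4, -0.4, 0.8]
gripper_width: 0.0932
finger_force: 0.0
```

Emit:
servo_tool:
  hand: [-1, -1, -1]
  linear:
    - [-2, 0, 0]
    - [-2, 0, 0]
    - [-2, 0, 0]
  twist: [0, 0, 0]

```text
time: 7.35
ee_pos: [0.4803, -0.259, 0.0907]
ee_rot: [3.141, -0.001, 0.777]
contact_force: [2.3, 0.8, -0.6]
gripper_width: 0.0934
finger_force: 1.0
```

Emit:
servo_tool:
  hand: [-1, -1, -1, -1]
  linear:
    - [-2, 0, 0]
    - [-2, 0, 0]
    - [-2, 0, 0]
    - [-2, 0, 0]
  twist: [0, 0, 0, 0]

```text
time: 7.68
ee_pos: [0.4742, -0.2646, 0.0906]
ee_rot: [-3.141, -0.0, 0.777]
contact_force: [1.7, 1.8, 0.4]
gripper_width: 0.0932
finger_force: 1.1
```

```bash
python3 -c "
from fit import *
t=cap('top','t2.png');s=cap('side','s2.png');w=cap('wrist','w4.png')
f=lambda i:cv2.resize(i,(400,400),interpolation=cv2.INTER_CUBIC)
cv2.imwrite('pics/m5.png',np.hstack([f(t['img'][160:250,360:450]),f(s['img'][165:240,355:430])]))
"
```

```text
(no output)
```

View pics/m5.png

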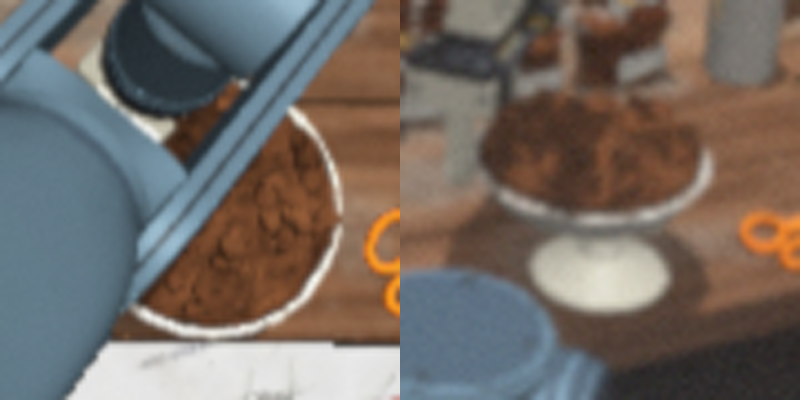

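The pie is sliding as expected, about 12 mm so far (top-crop right edge 330→343, bottom 327→338), and the stand's foot hasn't moved. I'll push on another 12 mm and measure again.

Emit:
servo_tool:
  hand: [-1, -1, -1, -1, -1, -1, -1]
  linear:
    - [-2, 0, 0]
    - [-2, 0, 0]
    - [-2, 0, 0]
    - [-2, 0, 0]
    - [-2, 0, 0]
    - [-1.5, 0, 0]
    - [0, 0, 0]
  twist: [0, 0, 0, 0, 0, 0, 0]

```text
time: 8.42
ee_pos: [0.4658, -0.273, 0.0907]
ee_rot: [-3.142, 0.0, 0.777]
contact_force: [0.5, 0.9, -0.6]
gripper_width: 0.0929
finger_force: 0.7
```

Emit:
servo_tool:
  hand: [-1, -1, -1, -1, -1, -1, -1, -1, -1, -1, -1, -1]
  linear:
    - [4, 0, 0]
    - [10, 0, 0]
    - [20, 0, 0]
    - [10, 0, 0]
    - [0, 0, -20]
    - [0, 0, -28]
    - [0, 0, -28]
    - [0, 0, -28]
    - [0, 0, -20]
    - [0, 0, -6]
    - [0, 0, 0]
    - [0, 0, 0]
  twist: [0, 0, 0, 0, 0, 0, 0, 0, 0, 0, 0, 0]

```text
time: 9.42
ee_pos: [0.4973, -0.2414, 0.2197]
ee_rot: [-3.141, 0.0, 0.777]
contact_force: [0.2, 0.3, -0.4]
gripper_width: 0.0928
finger_force: 0.0
```

Emit:
servo_tool:
  hand: [-1, -1, -1, -1, -1, -1, -1, -1, -1, -1, -1, -1, -1, -1, -1, -1, -1, -1, -1, -1]
  linear:
    - [0, 0, 0]
    - [0, 0, 0]
    - [0, 0, 0]
    - [0, 0, 0]
    - [0, 0, 0]
    - [0, 0, 0]
    - [0, 0, 0]
    - [-7, -14, 0]
    - [-14, -27, 0]
    - [-14, -27, 0]
    - [-14, -27, 0]
    - [-14, -27, 0]
    - [-14, -27, 0]
    - [-14, -27, 0]
    - [-14, -27, 0]
    - [-14, -27, 0]
    - [-14, -27, 0]
    - [-7, -17, 0]
    - [0, 0, 0]
    - [0, 0, 0]
  twist: [0.11, 0.11, 0.11, 0.11, 0.11, 0.11, 0.106, 0, 0, 0, 0, 0, 0, 0, 0, 0, 0, 0, 0, 0]

```text
time: 11.08
ee_pos: [0.3536, 0.0312, 0.2194]
ee_rot: [-3.141, 0.002, 0.013]
contact_force: [0.1, 0.8, -0.0]
gripper_width: 0.0933
finger_force: 0.0
```

```bash
cp pics/wrist.pkl pics/w_low.pkl; python3 -c "
from fit import *
w=cap('wrist','w5.png');t=cap('top','t5.png');s=cap('side','s5.png')
a=cv2.resize(w['img'][0:240,440:640],(500,600),interpolation=cv2.INTER_CUBIC)
f=lambda i:cv2.resize(i,(300,300),interpolation=cv2.INTER_CUBIC)
cv2.imwrite('pics/m6.png',np.hstack([a,np.vstack([f(t['img'][160:250,360:450]),f(s['img'][165:240,355:430])])]))
print(ext(w,.4007,-.3392,.003,.055),robot.get_state()['ee_pos'])"
```

```text
[576.21288396 666.75736211  96.75465604 187.27835833] [0.35482779 0.02981588 0.22005378]
```

View pics/m6.png

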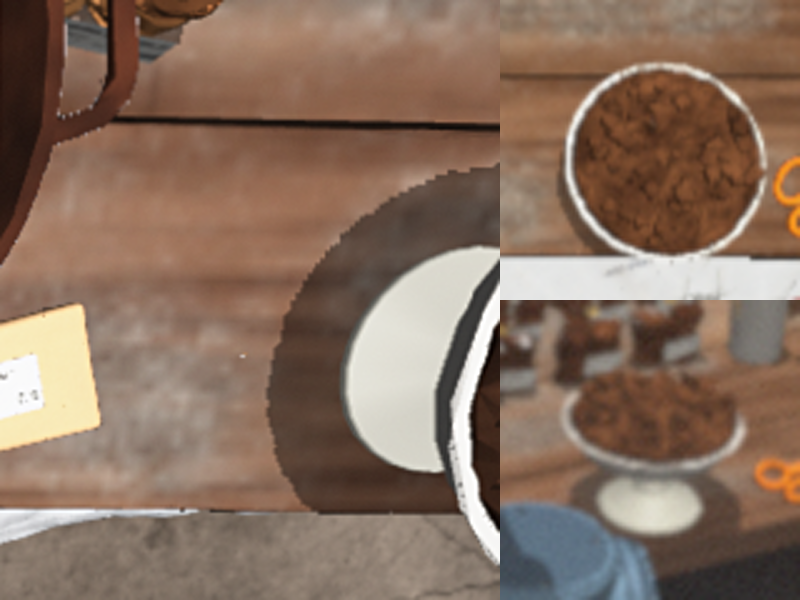

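The tin is flat, with the rim's left edge near crop (452,415), the foot's left edge at (342,375), and everything upright. I'll fit these.

```bash
python3 -c "
from fit import *
a,t,s=[pickle.load(open(f'pics/{n}.pkl','rb')) for n in('wrist','top','side')]
def cf(pts,z,r):
  P=unproj(a,np.array(pts)/2.5+[440,0]-.5,z)[:,:2]
  q=least_squares(lambda p:np.hypot(*(P-p).T)-r,[.4,-.33]);return q.x.round(4),(q.fun*1e3).round(1)
print('foot',cf([[342,377],[345,350],[365,312],[400,275],[435,255],[470,247],[350,418],[375,447],[425,470]],.003,.055))
print('pie w',cf([[500,268],[480,315],[462,365],[452,410],[455,470],[470,515],[500,565]],.108,.095))
k=.3
print('pie top',fit(t,[360+66*k-.3,360+267*k-.3,160+63*k-.3,160+258*k-.3],.108,.095))
# side: subpixel shift of pie between s0 and s5 and foot-stationarity; top shift
g=lambda f:cv2.cvtColor(cv2.imread('pics/'+f),cv2.COLOR_BGR2GRAY).astype(np.float32)
def sh(f0,f1,x0,x1,y0,y1,m=8):
  T=g(f0)[y0:y1,x0:x1];S=g(f1)[y0-m:y1+m,x0-m:x1+m]
  u=4;r=cv2.matchTemplate(cv2.resize(S,None,fx=u,fy=u,interpolation=2),cv2.resize(T,None,fx=u,fy=u,interpolation=2),5)
  _,v,_,p=cv2.minMaxLoc(r);return np.array(p)/u-m,round(v,3)
d,v=sh('t0.png','t5.png',373,436,172,230);print('top shift',d,v)
o=unproj(t,[[404.5,203]],.12);print(unproj(t,[np.array([404.5,203])+d],.12)-o)
d,v=sh('s0.png','s5.png',366,412,182,206);print('side shift',d,v)
o=unproj(s,[[389,195]],.12);print(unproj(s,[np.array([389,195])+d],.12)-o)
print('foot shift',sh('s0.png','s5.png',376,410,210,228,4))
"
```

```text
foot (array([ 0.4004, -0.3398]), array([ 0.5,  1.4,  0.2, -0.3, -0.6, -1.1, -0.3, -2. ,  0. ]))
pie w (array([ 0.4035, -0.335 ]), array([ 1. , -0.7, -0.5,  0.3, -0. , -0.5,  0.6]))
pie top (array([ 0.4013, -0.3372]), array([-0.04,  0.04, -0.69,  0.65]))
top shift [5.  5.5] 0.962
[[-0.01725453 -0.01492306  0.        ]]
side shift [5.25 1.5 ] 0.922
[[-0.01865015 -0.01434655  0.        ]]
foot shift (array([0., 0.]), 0.989)
```

The pie moved 23 mm and the stand hasn't moved. About 5 mm remains, toward roughly (-0.5, -0.85). I'll give it a small final tap along that direction (yaw 1.0).

Emit:
servo_tool:
  hand: [-1, -1, -1, -1, -1, -1, -1, -1, -1, -1, -1, -1, -1, -1, -1, -1, -1, -1, -1, -1]
  linear:
    - [5, 12, 0]
    - [11, 26, 0]
    - [11, 26, 0]
    - [11, 26, 0]
    - [11, 26, 0]
    - [11, 26, 0]
    - [11, 26, 0]
    - [11, 26, 0]
    - [11, 26, 0]
    - [11, 26, 0]
    - [8, 16, 0]
    - [0, 0, 0]
    - [0, 0, 0]
    - [0, 0, 0]
    - [0, 0, 0]
    - [0, 0, 0]
    - [0, 0, 0]
    - [0, 0, 0]
    - [0, 0, 0]
    - [0, 0, 0]
  twist: [0, 0, 0, 0, 0, 0, 0, 0, 0, 0, 0, -0.11, -0.11, -0.11, -0.11, -0.11, -0.11, -0.11, -0.11, -0.11]

```text
time: 12.9
ee_pos: [0.469, -0.2318, 0.2198]
ee_rot: [-3.14, 0.0, 1.004]
contact_force: [0.6, -0.3, -0.4]
gripper_width: 0.0928
finger_force: 0.0
```

Emit:
servo_tool:
  hand: [-1, -1, -1, -1, -1, -1, -1]
  linear:
    - [0, 0, 20]
    - [0, 0, 25]
    - [0, 0, 25]
    - [0, 0, 25]
    - [0, 0, 24]
    - [0, 0, 10]
    - [0, 0, 0]
  twist: [0, 0, 0, 0, 0, 0, 0]

```text
time: 13.48
ee_pos: [0.4675, -0.2301, 0.0887]
ee_rot: [-3.136, -0.0, 0.999]
contact_force: [0.3, 0.5, 0.4]
gripper_width: 0.0932
finger_force: 0.0
```

Emit:
servo_tool:
  hand: [-1, -1, -1, -1, -1, -1, -1]
  linear:
    - [-4, 1, 0]
    - [-8, 1, 0]
    - [-8, 0, 0]
    - [-6, 0, 0]
    - [-3, 0, 0]
    - [-2, 0, 0]
    - [0, 0, 0]
  twist: [0, 0, 0, 0, 0, 0, 0]

```text
time: 14.07
ee_pos: [0.4541, -0.258, 0.0921]
ee_rot: [3.141, 0.0, 1.0]
contact_force: [0.9, 0.9, 0.8]
gripper_width: 0.093
finger_force: 0.0
```

Emit:
servo_tool:
  hand: [-1, -1, -1]
  linear:
    - [-1.5, 0, 0]
    - [-1.5, 0, 0]
    - [-1, 0, 0]
  twist: [0, 0, 0]

```text
time: 14.32
ee_pos: [0.4522, -0.2606, 0.0917]
ee_rot: [3.142, -0.0, 1.001]
contact_force: [1.0, 1.7, 0.1]
gripper_width: 0.0928
finger_force: 0.6
```

Emit:
servo_tool:
  hand: [-1, -1, -1]
  linear:
    - [-1.5, 0, 0]
    - [-1.5, 0, 0]
    - [0, 0, 0]
  twist: [0, 0, 0]

```text
time: 14.57
ee_pos: [0.4503, -0.2627, 0.0915]
ee_rot: [-3.141, -0.001, 1.001]
contact_force: [0.2, 3.1, 1.3]
gripper_width: 0.0931
finger_force: 1.5
```

Emit:
servo_tool:
  hand: [-1, -1, -1]
  linear:
    - [-1.2, 0, 0]
    - [-1, 0, 0]
    - [0, 0, 0]
  twist: [0, 0, 0]

```text
time: 14.82
ee_pos: [0.4492, -0.2651, 0.0916]
ee_rot: [-3.141, -0.0, 1.001]
contact_force: [0.8, 2.9, 1.0]
gripper_width: 0.0933
finger_force: 1.5
```

Emit:
servo_tool:
  hand: [-1, -1, -1, -1, -1, -1, -1, -1, -1, -1, -1, -1]
  linear:
    - [4, 0, 0]
    - [10, 0, 0]
    - [20, 0, 0]
    - [10, 0, 0]
    - [0, 0, -20]
    - [0, 0, -28]
    - [0, 0, -28]
    - [0, 0, -28]
    - [0, 0, -20]
    - [0, 0, -5]
    - [0, 0, 0]
    - [0, 0, 0]
  twist: [0, 0, 0, 0, 0, 0, 0, 0, 0, 0, 0, 0]

```text
time: 15.82
ee_pos: [0.4728, -0.2276, 0.2197]
ee_rot: [-3.141, 0.0, 1.001]
contact_force: [-0.4, 0.6, -0.2]
gripper_width: 0.0931
finger_force: 0.0
```

Emit:
servo_tool:
  hand: [-1, -1, -1, -1, -1, -1, -1, -1, -1, -1, -1, -1, -1, -1, -1, -1, -1, -1, -1, -1]
  linear:
    - [0, 0, 0]
    - [0, 0, 0]
    - [0, 0, 0]
    - [0, 0, 0]
    - [0, 0, 0]
    - [0, 0, 0]
    - [0, 0, 0]
    - [0, 0, 0]
    - [0, 0, 0]
    - [-6, -14, 0]
    - [-11, -28, 0]
    - [-11, -28, 0]
    - [-11, -28, 0]
    - [-11, -28, 0]
    - [-11, -28, 0]
    - [-11, -28, 0]
    - [-11, -28, 0]
    - [-11, -28, 0]
    - [-11, -15, 0]
    - [0, 0, 0]
  twist: [0.11, 0.11, 0.11, 0.11, 0.11, 0.11, 0.11, 0.11, 0.11, 0, 0, 0, 0, 0, 0, 0, 0, 0, 0, 0]

```text
time: 17.48
ee_pos: [0.362, 0.0266, 0.2187]
ee_rot: [-3.14, 0.005, 0.014]
contact_force: [0.2, 0.2, -0.0]
gripper_width: 0.093
finger_force: 0.0
```

```bash
cat > m.py <<'E'
from fit import *
w=cap('wrist','w7.png');t=cap('top','t7.png');s=cap('side','s7.png')
def sh(f0,f1,x0,x1,y0,y1,m=10,u=8):
  g=lambda f:cv2.cvtColor(cv2.imread('pics/'+f),6).astype(np.float32)
  T=g(f0)[y0:y1,x0:x1];S=g(f1)[y0-m:y1+m,x0-m:x1+m]
  R=lambda i:cv2.resize(i,None,fx=u,fy=u,interpolation=2)
  _,v,_,p=cv2.minMaxLoc(cv2.matchTemplate(R(S),R(T),5));return np.array(p)/u-m,round(v,3)
for f0 in('t0.png','t5.png'):
  y=230 if f0[1]=='0' else 233
  d,v=sh(f0,'t7.png',373,440,172,y);print('top from',f0,(unproj(t,[np.array([404.5,203])+d],.12)-unproj(t,[[404.5,203]],.12))[0].round(4),v)
for f0 in('s0.png','s5.png'):
  d,v=sh(f0,'s7.png',366,412,182,206);print('side from',f0,(unproj(s,[np.array([389,195])+d],.12)-unproj(s,[[389,195]],.12))[0].round(4),v)
print('foot shift',sh('s0.png','s7.png',376,410,212,228,4),robot.get_state()['ee_pos'],robot.get_state()['time'])
E
python3 m.py
```

```text
top from t0.png [-0.0184 -0.0195  0.    ] 0.956
top from t5.png [-0.0008 -0.0043  0.    ] 0.984
side from s0.png [-0.0184 -0.0191  0.    ] 0.932
side from s5.png [-0.0004 -0.0038  0.    ] 0.977
foot shift (array([0., 0.]), 0.992) [0.3653313  0.02347374 0.21980327] 17.6333
```

The total shift is (-18.4, -19.5) mm against a measured offset of about (19–20, 19–21) mm, so the pie is centred to within roughly 2 mm. The stand hasn't moved and the hand is clear.

```bash
python3 -c "
from bench import robot
print(robot.finish_job())"
```

```text
the job is handed in; nothing more can be done
None
```

The pie was pushed gently to within about 2 mm of the stand's centre by my measurements; the stand did not move, the hand was drawn clear, and the job was handed in at about 17.6 s with no verdict returned.

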